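# Put two spacer boards away in the slotted rack

## Task

Put the two plywood spacer boards away in the wooden rack: stand each one upright in the slot that matches its thickness, the thin board in the narrowest slot and the thick board in the widest slot, leaving the middle-width slot empty. Each board must stand right down on the floor of its slot, roughly centred along it, and be let go.

Things in the scene. Friction and masses are not known exactly. Their poses are not given: they have to be found in the camera images.
- thin_board_center (a point): Thin plywood board, 80 long x 18 thick x 84 mm high, 0.08 kg, standing loose and upright on the bench. Point: its centre, 42 mm above its lower edge. Axes: x along its length, y through its thickness, z up. Take it from above across its thickness, 10 to 15 mm above its centre: its lower 28 mm goes into the slot, where no finger fits, and its top must clear the gripper.
- thick_board_center (a point): Thick plywood board, 80 long x 38 thick x 84 mm high, 0.17 kg, standing loose and upright; the boards may swap places. Point: its centre, 42 mm above its lower edge. Axes: x along its length, y through its thickness, z up. Take it like the thin one.
- slot_narrow_floor (a point): Narrowest slot (23 mm wide, for the thin board) of the fixed rack: three wooden blocks in a row, 84 mm apart, one straight slot each, 23, 32 and 43 mm wide in any order. Block tops are 48 mm and slot floors 20 mm above the bench; slots are open above and at both ends. Point: centre of the slot's floor. Axes: x along the slot (90 mm long), y across, z up. A seated board's centre is 42 mm above it.
- slot_wide_floor (a point): Widest slot (43 mm, for the thick board) of the same rack; the 32 mm slot stays empty. Point: centre of the slot's floor. Axes: x along the slot (90 mm long), y across, z up. In every slot the top 7 mm of the side walls slopes outward by 6 mm a side as a lead-in. A seated board's top stands 104 mm above the bench.

How it is judged:
At the end, for the whole second after the job is handed in: Each board stands in its own slot (thin in the narrow, thick in the wide): its centre within 20 mm of the slot's middle along the slot and within 18 mm across it, 34 to 50 mm above the slot's floor (42 mm when fully down), within 15 degrees of upright and of the slot's direction, and at rest (x of thin_board_center in the frame of slot_narrow_floor between -0.02 and 0.02 m and y of thin_board_center in the frame of slot_narrow_floor between -0.018 and 0.018 m and z of thin_board_center in the frame of slot_narrow_floor between 0.034 and 0.05 m and angle between each of thin_board_center, thick_board_center's own z axis and vertical below 0.26 rad and angle between the x axis of thin_board_center and the x axis of slot_narrow_floor, either way round below 0.26 rad and linear speed of each of thin_board, thick_board below 0.02 m/s and x of thick_board_center in the frame of slot_wide_floor between -0.02 and 0.02 m and y of thick_board_center in the frame of slot_wide_floor between -0.018 and 0.018 m and z of thick_board_center in the frame of slot_wide_floor between 0.034 and 0.05 m and angle between the x axis of thick_board_center and the x axis of slot_wide_floor, either way round below 0.26 rad); the robot touches nothing.
It also fails if it takes over 59 s, if anything falls off the work surface, if the arm or the gripper's body presses on something with over 40 N, if the wrist force passes 120 N, or if a joint passes its speed limit or range.

## Robot

A 7-joint arm with a two-finger parallel gripper is mounted at the origin on a cart in front of the work surface, level with it; the furniture and walls round the work are solid. World frame = base frame: x ahead of the robot, y to its left, z up, the work surface at z = 0. Lengths are in m, angles in rad, forces in N, time in s.
With the tool pointing down it reaches from about 0.4 to 0.85 m from the base axis. Payload 10.4 kg.
Tool frame: the origin (TCP) lies midway between the tips of the shut fingers; the grasp point (between the pads) lies 19 mm behind it (manip.hold_point_z is the distance from the TCP to the grasp point, in m); z points along the fingers, y is the line along which they close (so a half turn about z gives the same grasp; the last joint's range is limited). The gripper opens to 85 mm and grips with 20 to 120 N. Pads are 22 mm wide; open, the fingers measure 114 mm over their backs; the gripper's body (76 mm by 85 mm) begins 54 mm behind the grasp point. The pads swing forward as they close: fully open they stand 13 mm farther back than shut.
Start: joints at [1.086, 0.332, -0.065, 1.46, 0.022, 1.35, -0.088], TCP at [0.279, -0.56, 0.203] pointing down, gripper open.
Joint ranges: [-2.6, 2.6], [-0.5, 2.12], [-1.47, 1.34], [0.16, 2.42], [-1.27, 4.41], [0.06, 2.06], [-2.6, 2.6]. Speed limits (rad/s): [2.22, 2.22, 2.79, 2.79, 3.14, 3.14, 3.14].

## Interface

Orientations are given as a unit quaternion [x, y, z, w].
In Python, from workcell import manip, eyes, job gives the robot as it stands.
- The arm moves only by the shell command python3 -m crank 'ROWS' [FORCE]. ROWS is JSON, a list that holds one entry, the list of rows, each a list of 7 numbers: the finger opening in cm, from 0 to 8.54, then the shift along the world's x, y, z in cm, then the turn, a rotation vector about the world's x, y, z in degrees. In form: [[[hand, x, y, z, ax, ay, az], ...]]. A call has 1 to 20 rows; each row shifts and turns the commanded pose from where the row before left it; what a row does not reach is not made up. A row lasts 1/8 s, in which the tool goes at most 62.5 mm and 10.7 degrees, less where a joint would pass 70% of its speed; a pose out of reach is approached as far as the arm can. A call with a gripper value outside its range is refused whole. The fingers move at their own pace and stop on an object; FORCE is the grip in N (left out, the last holds). Time passes only in rows, so rows that do not move let the fingers close. It gives the time, the measured TCP pose, the force, the opening and the grip force at its end, in the units of the state.
- manip.get_obs(): the state, without advancing time (a new reading comes with each control period).
- eyes.camera(name): name is "scene" or "top"; returns (picture, depth): 400x640x3 uint8, red, green, blue; 400x640 float32, m along the optical axis (not along the pixel's ray), 0 where there is no reading.
- eyes.camera_params(name): a dict with "fx", "fy", "cx", "cy" (pixels), "world_from_camera" (4x4, takes a point from camera to world coordinates). Camera axes: x right, y down, z forward; pixel columns grow to the right and rows downward; lengths in m; the calibration is good to about 2 mm. A picture is of the moment at which its call begins. camera_params takes no time and is no camera call.
- job.hand_in(): hands the job in; it is judged then, once.
The state is a dict: "clock": time; "joint_pos": joint angles; "joint_velocities": joint speeds; "tau": joint torques, N m; "position": TCP position; "ee_rot": TCP orientation; "ft_force": force on the tool from outside, world axes, zero at the start; "torque": the same for the moment, N m; "grip_width": opening from 0.0 (shut) to 1.0 (fully open); "grasp_force": force on a finger pad.
Only numpy, scipy, OpenCV 4.12 (cv2) and the standard library are available. Lean on these libraries where they do the work, as an engineer would, in place of code of your own. Each camera call takes 0.05 s, during which the arm holds its last target. There are 200 camera calls.

## Working session

There is one attempt and no reset: what is moved stays moved. The work goes in short steps, Python scripts to look and compute and a shell command to move; the robot and the scene stay as the last step left them, time stands still between calls to the robot, and variables do not carry over. Pictures are saved under pics/ and viewed, at most 10 in all, crops included, and the job is handed in when it is done.

```bash
mkdir -p pics; cat > h.py <<'E'
import numpy as np, cv2
from workcell import manip, eyes, job
def grab(n):
    im,d=eyes.camera(n); p=eyes.camera_params(n)
    v,u=np.mgrid[:400,:640]
    c=np.stack([(u-p['cx'])/p['fx']*d,(v-p['cy'])/p['fy']*d,d],-1)
    T=np.array(p['world_from_camera']); w=c@T[:3,:3].T+T[:3,3]
    w[d==0]=np.nan
    return im,d,w,p
E
python3 - <<'E'
from h import *
for n in ['top','scene']:
    im,d,w,p=grab(n); np.save(n+'.npy',w); cv2.imwrite(f'pics/{n}0.png',im[:,:,::-1])
    print(n,np.round(np.array(p['world_from_camera']),3).tolist(),p['fx'],p['fy'],p['cx'],p['cy'])
    z=w[...,2]; m=(z>0.03)&(z<0.13)&(w[...,0]>0.2)&(w[...,0]<1)
    nl,l,s,c=cv2.connectedComponentsWithStats(m.astype(np.uint8))
    for i in range(1,nl):
        if s[i,4]>60:
            q=w[l==i]; print(s[i].tolist(),np.round(np.median(q,0),3),np.round(q.min(0),3),np.round(q.max(0),3))
o=manip.get_obs(); print({k:np.round(v,3).tolist() for k,v in o.items()}, manip.hold_point_z)
E
```

```text
top [[0.005, -0.998, 0.061, 0.438], [-1.0, -0.004, 0.002, -0.012], [-0.002, -0.061, -0.998, 1.207], [0.0, 0.0, 0.0, 1.0]] 411.24679651253655 411.24679651253655 321.15006023509005 208.51559263749567
[347, 83, 293, 15, 3638] [ 0.839 -0.482  0.082] [ 0.829 -0.928  0.03 ] [ 0.842 -0.078  0.13 ]
[603, 119, 30, 63, 1357] [ 0.674 -0.826  0.086] [ 0.58  -0.836  0.03 ] [ 0.749 -0.817  0.13 ]
[478, 123, 33, 35, 462] [ 0.68  -0.471  0.082] [ 0.659 -0.517  0.03 ] [ 0.737 -0.462  0.13 ]
[298, 127, 21, 16, 167] [0.704 0.024 0.083] [ 0.7  -0.    0.03] [0.722 0.055 0.13 ]
[404, 129, 13, 14, 147] [ 0.719 -0.262  0.049] [ 0.701 -0.279  0.031] [ 0.737 -0.245  0.055]
[351, 140, 39, 42, 1264] [ 0.635 -0.14   0.114] [ 0.589 -0.191  0.03 ] [ 0.689 -0.091  0.124]
[117, 143, 43, 33, 841] [0.639 0.498 0.078] [0.598 0.457 0.03 ] [0.678 0.536 0.13 ]
[424, 158, 23, 23, 213] [ 0.605 -0.309  0.084] [ 0.591 -0.345  0.03 ] [ 0.641 -0.303  0.128]
[504, 173, 70, 42, 1432] [ 0.555 -0.581  0.105] [ 0.496 -0.7    0.03 ] [ 0.604 -0.528  0.13 ]
[302, 187, 12, 32, 227] [0.524 0.028 0.046] [0.481 0.013 0.031] [0.57  0.045 0.
[... 1691 characters left out ...]
 [0.462 0.077 0.03 ] [0.559 0.14  0.052]
[94, 205, 43, 47, 1156] [0.616 0.499 0.081] [0.596 0.461 0.03 ] [0.678 0.54  0.13 ]
[236, 210, 37, 32, 626] [0.49  0.187 0.046] [0.448 0.148 0.03 ] [0.546 0.219 0.052]
[218, 226, 27, 27, 321] [0.478 0.258 0.046] [0.439 0.236 0.03 ] [0.532 0.275 0.052]
{'clock': 0.1, 'joint_pos': [1.086, 0.333, -0.065, 1.461, 0.022, 1.35, -0.088], 'joint_velocities': [0.001, -0.001, 0.0, -0.003, -0.001, 0.001, -0.001], 'tau': [0.001, -62.675, 0.049, -39.243, 0.016, 0.007, 0.0], 'position': [0.278, -0.559, 0.202], 'ee_rot': [0.973, 0.229, -0.0, -0.001], 'ft_force': [-0.026, 0.623, 0.592], 'torque': [0.038, -0.021, -0.019], 'grasp_force': 0.0, 'grip_width': 1.002} 0.0187
```

```bash
python3 - <<'E'
import cv2
a=cv2.imread('pics/top0.png');cv2.imwrite('pics/top0b.png',cv2.resize(a,(800,500)))
E
```

```text
(no output)
```

View pics/top0b.png

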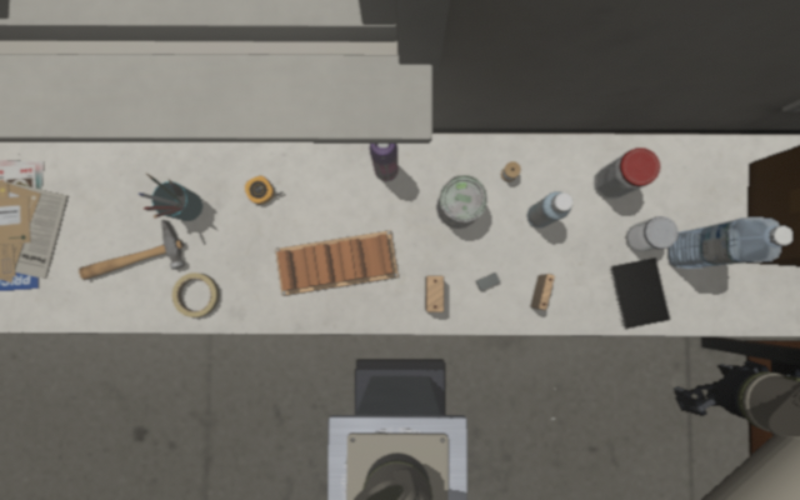

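View pics/scene0.png

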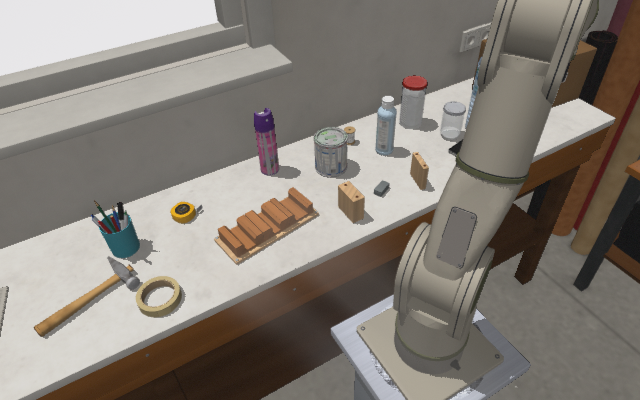

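Top view (scaled 1.25): rack at about (337,263) with three slots between four ridges, thick board at (435,294), thin board at (544,292). The scene view shows both boards upright, with a small grey block lying between them. Next I'll fit the boards and the rack precisely.

```bash
python3 - <<'E'
from h import *
for n in ['top','scene']:
    w=np.load(n+'.npy').reshape(-1,3)
    for nm,c in [('thin',(.441,-.323)),('thick',(.437,-.083))]:
        q=w[(abs(w[:,0]-c[0])<.07)&(abs(w[:,1]-c[1])<.05)]
        t=q[(q[:,2]>.078)&(q[:,2]<.092)]
        r=cv2.minAreaRect((t[:,:2]*1000).astype(np.float32)); b=q[abs(q[:,2])<.01]
        print(n,nm,len(t),np.round(r[0],1),np.round(r[1],1),round(r[2],1),'ztop',np.median(t[:,2]).round(4),'bench',np.median(b[:,2]).round(4))
    q=w[(w[:,0]>.41)&(w[:,0]<.6)&(w[:,1]>-.01)&(w[:,1]<.3)&(w[:,2]>.008)&(w[:,2]<.06)]
    t=q[q[:,2]>.03]; r=cv2.minAreaRect((t[:,:2]*1000).astype(np.float32)); print('rack',np.round(r[0],1),np.round(r[1],1),r[2])
    a=np.radians(r[2] if r[2]<45 else r[2]-90); ex=np.array([np.cos(a),np.sin(a)]); ey=np.array([-ex[1],ex[0]])
    C=np.array(r[0])/1000; s=(q[:,:2]-C)@ex; v=(q[:,:2]-C)@ey
    print('ex',ex)
    k=abs(s)<.04
    for lo in np.arange(-.14,.14,.003):
        m=k&(v>=lo)&(v<lo+.003)
        if m.sum(): print(int(round(lo*1000+1.5)),np.round(np.percentile(q[m,2]*1000,[10,50,90])).astype(int),m.sum(),end=' | ')
    print()
E
```

```text
top thin 199 [ 440.5 -327.2] [19.6 79.2] 74.6 ztop 0.0832 bench -0.0
top thick 396 [435.7 -83.2] [36.8 80.5] 87.5 ztop 0.0832 bench -0.0005
rack [506.  142.4] [ 89.9 251.9] 9.462632179260254
ex [0.98639303 0.16440432]
-138 [ 8  9 15] 9 | -136 [ 9 11 14] 26 | -132 [10 11 15] 23 | -130 [ 9 12 14] 25 | -126 [10 14 49] 32 | -124 [45 47 50] 30 | -120 [45 47 49] 31 | -118 [46 48 50] 31 | -114 [45 47 51] 30 | -111 [45 46 49] 29 | -108 [39 44 46] 29 | -105 [18 28 43] 20 | -102 [16 19 22] 30 | -99 [17 19 22] 28 | -96 [17 19 22] 27 | -93 [16 19 23] 30 | -90 [17 19 23] 28 | -87 [16 20 22] 29 | -84 [17 20 23] 30 | -81 [16 20 22] 27 | -78 [17 20 23] 28 | -75 [16 20 23] 28 | -72 [16 19 22] 28 | -69 [16 19 21] 28 | -66 [16 19 21] 30 | -63 [17 22 41] 41 | -60 [40 44 46] 32 | -57 [44 46 49] 31 | -54 [45 48 50] 30 | -51 [46 48 50] 28 | -48 [44 47 49] 31 | -45 [44 47 50] 30 | -42 [40 46 48] 28 | -39 [44 48 50] 30 | -36 [45 47 49] 30 | -33 [45 48 50] 28 | -30 [44 47 50] 30 | -27 [44 47 50] 32 | -24 [45 47 50] 28 | -21 [45 48 50] 29 | -18 [44 47 49] 31 | -15 [41 45 48] 25 | -12 [38 41 44] 20 | -9 [18 20 
[... 2221 characters left out ...]
 26 | 33 [44 47 48] 28 | 36 [44 47 48] 24 | 39 [45 47 49] 22 | 42 [43 46 49] 31 | 45 [44 46 48] 24 | 48 [43 47 49] 25 | 51 [45 46 48] 25 | 54 [44 47 50] 26 | 57 [45 47 49] 24 | 60 [43 46 50] 30 | 63 [44 45 48] 28 | 66 [24 41 46] 61 | 69 [18 27 41] 84 | 72 [17 19 22] 24 | 75 [16 18 21] 25 | 78 [17 18 21] 27 | 81 [16 19 20] 20 | 84 [17 19 22] 26 | 87 [17 19 21] 23 | 90 [16 18 20] 30 | 93 [17 21 24] 8 | 96 [17 18 19] 3 | 99 [17 17 17] 2 | 102 [40 42 44] 14 | 105 [44 46 47] 15 | 108 [44 47 49] 27 | 111 [45 47 48] 26 | 114 [44 47 50] 31 | 117 [45 47 49] 25 | 120 [44 47 49] 27 | 123 [19 46 49] 38 | 126 [12 30 46] 131 | 129 [ 9 11 14] 26 | 132 [ 9 11 14] 27 | 135 [10 12 14] 22 | 138 [ 9 10 14] 23 |
```

Narrow slot (about 22 mm) is the centre one, at (0.505, 0.143). The wide slot (about 43 mm) is at (0.519, 0.060), and the yaw is about 9.6°. The block row fits 90 x 252 mm and heights 48/20, as given. Thin board is at (0.439, -0.3255) with yaw about -16°, thick at (0.435, -0.082) with yaw about -1.5°. Now I'll move over the thin board.

```bash
python3 -m crank '[[[8.5,2.7,3.9,0,0,0,-7.1],[8.5,2.7,3.9,0,0,0,-7.1],[8.5,2.7,3.9,0,0,0,-7.1],[8.5,2.7,3.9,0,0,0,-7.1],[8.5,2.7,3.9,0,0,0,-7.1],[8.5,2.7,3.9,0,0,0,-7.1],[8.5,0,0,0,0,0,0],[8.5,0,0,0,0,0,0]]]' 40
cat > st.py <<'E'
from h import *
from scipy.spatial.transform import Rotation as R
o=manip.get_obs(); r=R.from_quat(o['ee_rot']).as_matrix()
print('t',o['clock'],'p',np.round(o['position'],4),'yaw x',np.degrees(np.arctan2(r[1,0],r[0,0])).round(1),'z',r[:,2].round(3),'w',round(float(o['grip_width']),3),'F',np.round(o['ft_force'],1),'g',o['grasp_force'])
E
python3 st.py
```

```text
clock: 1.1
position: [0.44, -0.3259, 0.2027]
ee_rot: [0.99, -0.14, -0.0, 0.0]
ft_force: [-0.9, -0.8, -0.4]
grip_width: 0.992
grasp_force: 0.0
t 1.1 p [ 0.44   -0.3259  0.2027] yaw x -16.1 z [-0.001 -0.    -1.   ] w 0.992 F [-0.9 -0.8 -0.4] g 0.0
```

```bash
python3 -m crank '[[[8.5,0,0,-4,0,0,0],[8.5,0,0,-4,0,0,0],[8.5,0,0,-3,0,0,0],[8.5,0,0,-3,0,0,0],[8.5,0,0,-1.9,0,0,0],[8.5,0,0,-1,0,0,0],[8.5,0,0,0,0,0,0],[5,0,0,0,0,0,0],[4,0,0,0,0,0,0],[3,0,0,0,0,0,0],[1,0,0,0,0,0,0],[1,0,0,0,0,0,0],[1,0,0,0,0,0,0],[1,0,0,0,0,0,0]]]' 40; python3 st.py
```

```text
clock: 2.85
position: [0.4408, -0.3257, 0.0343]
ee_rot: [0.99, -0.14, 0.0, 0.0]
ft_force: [-0.1, 0.3, 5.4]
grip_width: 0.202
grasp_force: 39.8
t 2.85 p [ 0.4408 -0.3257  0.0343] yaw x -16.1 z [ 0.001 -0.    -1.   ] w 0.202 F [-0.1  0.3  5.4] g 39.75295901298523
```

Thin board gripped at about 17 mm. I'll lift it and carry it over the narrow slot.

```bash
python3 -m crank '[[[1,0,0,3,0,0,0],[1,0,0,4.5,0,0,0],[1,0,0,4.5,0,0,0],[1,0.64,4.69,0,0,0,2.57],[1,0.64,4.69,0,0,0,2.57],[1,0.64,4.69,0,0,0,2.57],[1,0.64,4.69,0,0,0,2.57],[1,0.64,4.69,0,0,0,2.57],[1,0.64,4.69,0,0,0,2.57],[1,0.64,4.69,0,0,0,2.57],[1,0.64,4.69,0,0,0,2.57],[1,0.64,4.69,0,0,0,2.57],[1,0.64,4.69,0,0,0,2.57],[1,0,0,-4,0,0,0],[1,0,0,-2,0,0,0],[1,0,0,0,0,0,0],[1,0,0,0,0,0,0]]]' 40; python3 st.py
python3 - <<'E'
from h import *
im,d,w,p=grab('scene'); np.save('s1.npy',w)
c=im[110:270,180:400]; cv2.imwrite('pics/s1.png',cv2.resize(c,(792,576),interpolation=cv2.INTER_CUBIC)[:,:,::-1])
E
```

```text
clock: 4.97
position: [0.5049, 0.1435, 0.0947]
ee_rot: [0.997, 0.083, 0.0, -0.0]
ft_force: [0.4, 0.1, 0.0]
grip_width: 0.197
grasp_force: 39.1
t 4.975 p [0.5049 0.1435 0.0947] yaw x 9.5 z [ 0.001  0.    -1.   ] w 0.197 F [0.4 0.1 0. ] g 39.06856656074524
```

View pics/s1.png

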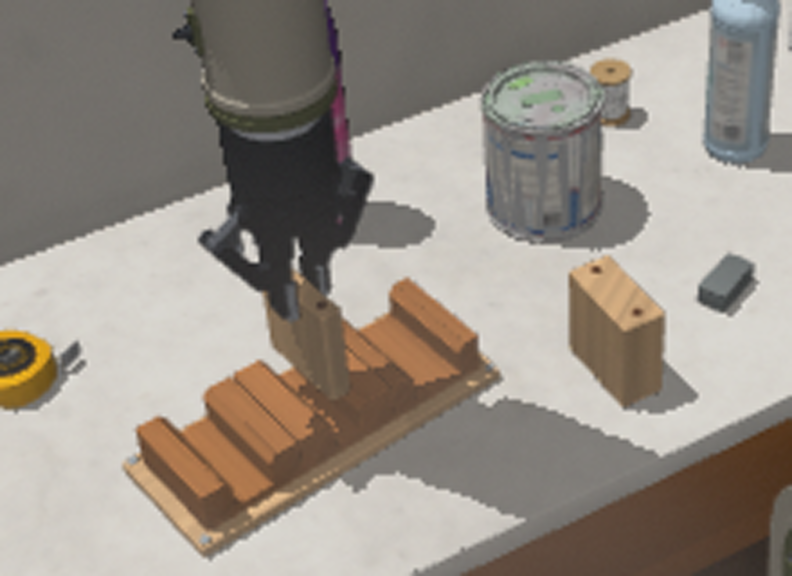

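The picture shows the thin board upright in the fingers above the centre slot (board foot near (335,395)), parallel to it. I'll lower it gently.

```bash
python3 -m crank '[[[1,0,0,-1,0,0,0],[1,0,0,-0.7,0,0,0],[1,0,0,-0.7,0,0,0],[1,0,0,0,0,0,0]]]' 40; python3 st.py
```

```text
clock: 5.52
position: [0.504, 0.1433, 0.0692]
ee_rot: [0.997, 0.083, -0.001, 0.0]
ft_force: [-0.1, 0.1, -1.3]
grip_width: 0.197
grasp_force: 39.1
t 5.525 p [0.504  0.1433 0.0692] yaw x 9.6 z [-0.001 -0.    -1.   ] w 0.197 F [-0.1  0.1 -1.3] g 39.085702300071716
```

```bash
python3 -m crank '[[[1,0,0,-0.6,0,0,0],[1,0,0,-0.5,0,0,0],[1,0,0,-0.3,0,0,0],[1,0,0,0,0,0,0],[1,0,0,0,0,0,0]]]' 40; python3 st.py
```

```text
clock: 6.15
position: [0.5046, 0.1435, 0.0561]
ee_rot: [0.997, 0.083, 0.0, 0.0]
ft_force: [-0.1, 0.0, -1.5]
grip_width: 0.199
grasp_force: 39.1
t 6.15 p [0.5046 0.1435 0.0561] yaw x 9.6 z [ 0. -0. -1.] w 0.199 F [-0.1  0.  -1.5] g 39.0853089094162
```

```bash
python3 -m crank '[[[1,0,0,-0.15,0,0,0],[1,0,0,0,0,0,0],[2.5,0,0,0,0,0,0],[3.5,0,0,0,0,0,0],[5,0,0,0,0,0,0],[5,0,0,0,0,0,0],[5,0,0,4,0,0,0],[5,0,0,5,0,0,0],[5,0,0,5,0,0,0],[8.5,-0.7,-5,0,0,0,-2.3],[8.5,-1.5,-6,0,0,0,-3],[8.5,-1.5,-6,0,0,0,-3],[8.5,-3.3,-5.5,0,0,0,-2.8],[8.5,0,0,0,0,0,0],[8.5,0,0,0,0,0,0]]]' 40; python3 st.py
cat > m.py <<'E'
from h import *
w=np.concatenate([grab(n)[2].reshape(-1,3) for n in ['top','scene']])
C=np.array([.505,.1432]);a=np.radians(9.6);ex=np.array([np.cos(a),np.sin(a)]);ey=np.array([-ex[1],ex[0]])
for nm,c in [('narrow',C),('wide',C-.084*ey),('bench thick',np.array([.435,-.082]))]:
    s=(w[:,:2]-c)@ex; v=(w[:,:2]-c)@ey
    t=w[(abs(s)<.07)&(abs(v)<.04)&(w[:,2]>(.06 if nm[0]=='b' else .065))&(w[:,2]<.12)]
    zt=np.percentile(t[:,2],90) if len(t) else 0; t=t[t[:,2]>zt-.007] if len(t) else t
    if len(t)>20:
        r=cv2.minAreaRect((t[:,:2]*1000).astype(np.float32)); d=np.array(r[0])/1000-c
        print(nm,'top z',zt.round(4),'xy',np.round(r[0],1),np.round(r[1],1),round(r[2],1),'rel mm',np.round([d@ex*1000,d@ey*1000],1))
E
python3 m.py
```

```text
clock: 8.02
position: [0.4355, -0.0798, 0.1947]
ee_rot: [1.0, -0.013, 0.0, 0.0]
ft_force: [0.2, 0.2, 1.0]
grip_width: 1.0
grasp_force: 0.0
t 8.025 p [ 0.4355 -0.0798  0.1947] yaw x -1.5 z [ 0.001 -0.    -1.   ] w 1.0 F [0.2 0.2 1. ] g 0.0
narrow top z 0.1047 xy [503.3 142.9] [80.7 22.6] 8.9 rel mm [-1.7 -0. ]
bench thick top z 0.0844 xy [432.8 -80.2] [40.8 83.1] 89.0 rel mm [-1.8  2.2]
```

Thin board is seated (top at 104 mm, centred) and the arm is above the thick board. Now I'll grasp it.

```bash
python3 -m crank '[[[8.5,0,0,-4,0,0,0],[8.5,0,0,-4,0,0,0],[8.5,0,0,-3,0,0,0],[8.5,0,0,-3,0,0,0],[8.5,0,0,-1.5,0,0,0],[8.5,0,0,-0.8,0,0,0],[8.5,0,0,0,0,0,0],[6,0,0,0,0,0,0],[5,0,0,0,0,0,0],[4.2,0,0,0,0,0,0],[2.5,0,0,0,0,0,0],[2.5,0,0,0,0,0,0],[2.5,0,0,0,0,0,0]]]' 40; python3 st.py
```

```text
clock: 9.75
position: [0.4356, -0.0803, 0.0319]
ee_rot: [1.0, -0.013, 0.0, 0.0]
ft_force: [-1.8, -0.3, 6.3]
grip_width: 0.438
grasp_force: 39.7
t 9.75 p [ 0.4356 -0.0803  0.0319] yaw x -1.5 z [ 0. -0. -1.] w 0.438 F [-1.8 -0.3  6.3] g 39.74616229534149
```

```bash
python3 -m crank '[[[2.5,0,0,3,0,0,0],[2.5,0,0,4.5,0,0,0],[2.5,0,0,4.5,0,0,0],[2.5,2.1,3.52,0,0,0,2.78],[2.5,2.1,3.52,0,0,0,2.78],[2.5,2.1,3.52,0,0,0,2.78],[2.5,2.1,3.52,0,0,0,2.78],[2.5,0,0,-4,0,0,0],[2.5,0,0,-2,0,0,0],[2.5,0,0,0,0,0,0],[2.5,0,0,0,0,0,0]]]' 40; python3 st.py
python3 - <<'E'
from h import *
im,d,w,p=grab('scene')
c=im[110:270,180:400]; cv2.imwrite('pics/s2.png',cv2.resize(c,(792,576),interpolation=cv2.INTER_CUBIC)[:,:,::-1])
E
```

```text
clock: 11.12
position: [0.5198, 0.0607, 0.0924]
ee_rot: [0.997, 0.083, 0.001, 0.0]
ft_force: [0.8, 0.7, -0.3]
grip_width: 0.435
grasp_force: 40.9
t 11.125 p [0.5198 0.0607 0.0924] yaw x 9.6 z [ 0.001  0.    -1.   ] w 0.435 F [ 0.8  0.7 -0.3] g 40.930455923080444
```

View pics/s2.png

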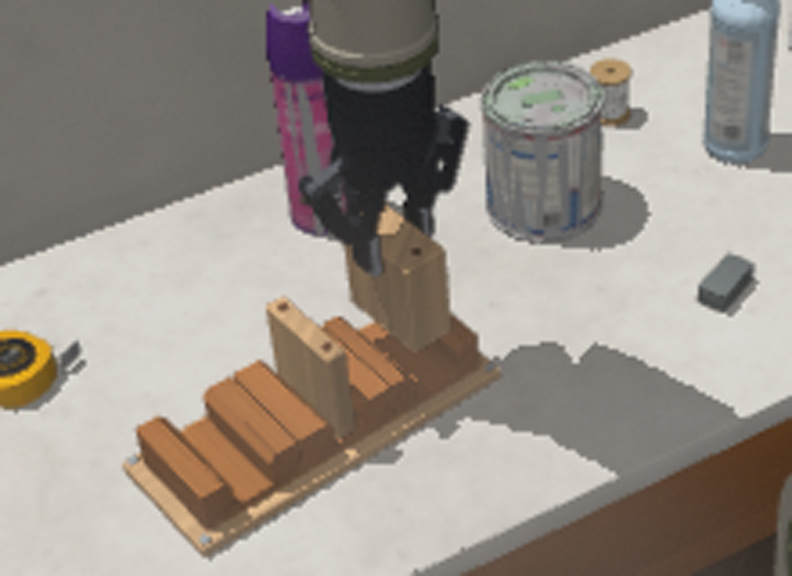

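The thin board stands in the centre slot (top near (305,325)). The thick board is upright above the right-hand, widest slot (foot near (420,345)). Lowering it now.

```bash
python3 -m crank '[[[2.5,0,0,-1,0,0,0],[2.5,0,0,-0.7,0,0,0],[2.5,0,0,-0.7,0,0,0],[2.5,0,0,0,0,0,0]]]' 40; python3 st.py
```

```text
clock: 11.68
position: [0.5189, 0.0606, 0.0667]
ee_rot: [0.997, 0.084, -0.001, 0.0]
ft_force: [-0.5, -0.8, -2.0]
grip_width: 0.436
grasp_force: 41.0
t 11.675 p [0.5189 0.0606 0.0667] yaw x 9.6 z [-0.001 -0.    -1.   ] w 0.436 F [-0.5 -0.8 -2. ] g 40.98969876766205
```

```bash
python3 -m crank '[[[2.5,0,0,-0.6,0,0,0],[2.5,0,0,-0.5,0,0,0],[2.5,0,0,-0.3,0,0,0],[2.5,0,0,-0.15,0,0,0],[2.5,0,0,0,0,0,0],[2.5,0,0,0,0,0,0]]]' 40; python3 st.py
```

```text
clock: 12.42
position: [0.5195, 0.0607, 0.052]
ee_rot: [0.997, 0.083, 0.0, 0.0]
ft_force: [-0.8, -0.1, -0.6]
grip_width: 0.437
grasp_force: 41.0
t 12.425 p [0.5195 0.0607 0.052 ] yaw x 9.6 z [ 0.  0. -1.] w 0.437 F [-0.8 -0.1 -0.6] g 40.980809926986694
```

```bash
python3 -m crank '[[[4.5,0,0,0,0,0,0],[5.5,0,0,0,0,0,0],[6.5,0,0,0,0,0,0],[6.5,0,0,0,0,0,0],[6.5,0,0,4,0,0,0],[6.5,0,0,5,0,0,0],[6.5,0,0,5,0,0,0],[6.5,-1,-5,0,0,0,0],[6.5,-2,-5,0,0,0,0],[6.5,-2,-5,0,0,0,0],[6.5,0,-5,0,0,0,0],[6.5,0,0,0,0,0,0],[6.5,0,0,0,0,0,0],[6.5,0,0,0,0,0,0]]]' 40; python3 st.py; python3 m.py
python3 - <<'E'
from h import *
im,d,w,p=grab('scene')
c=im[110:270,180:400]; cv2.imwrite('pics/s3.png',cv2.resize(c,(792,576),interpolation=cv2.INTER_CUBIC)[:,:,::-1])
E
```

```text
clock: 14.18
position: [0.4696, -0.138, 0.192]
ee_rot: [0.996, 0.085, 0.0, -0.0]
ft_force: [0.6, -0.6, -0.1]
grip_width: 0.761
grasp_force: 0.0
t 14.175 p [ 0.4696 -0.138   0.192 ] yaw x 9.7 z [ 0.  0. -1.] w 0.761 F [ 0.6 -0.6 -0.1] g 0.0
narrow top z 0.1048 xy [503.  142.8] [83.3 22.3] 8.8 rel mm [-2.  -0.1]
wide top z 0.1051 xy [517.6  59.2] [82.8 42.4] 11.8 rel mm [-1.6 -0.9]
```

View pics/s3.png

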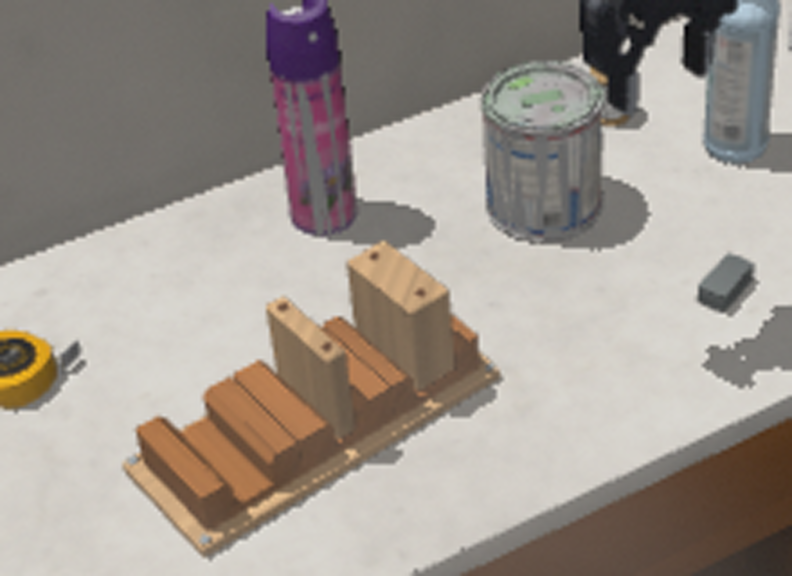

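Both boards stand seated: thin in the centre slot (near (310,365)), thick in the right slot (near (400,315)), with the left slot empty. The tops are at about 105 mm, the offsets are 2 mm or less, and the gripper is clear of everything.

```bash
python3 -c "
from workcell import job
print(job.hand_in())"
```

```text
the job is handed in; nothing more can be done
None
```

I handed the job in after about 14 s of robot time: by the last camera check both boards are down and upright, thin in the narrow slot and thick in the wide one, within about 2 mm of centre, with the middle-width slot empty and the gripper clear; the hand-in call returned no verdict.

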